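Clock the filter carrier into its keyed seat and swing the retaining arm over it

TASK

The white filter carrier lies in the round steel housing turned the wrong way, so its lugs ride on top of the notched rim. Turn it in place by its bar, with light pressure and without lifting it out or forcing it, until it drops fully home into the notches; then swing the aluminium retaining arm shut over it, as far as it goes. Leave the other things on the bench where they are.

Things in the scene. Friction and masses are not known exactly. Their poses are not given: they have to be found in the camera images.
- housing: Fixed steel filter housing; origin: ring's axis at bench level, z up, +x roughly away from the robot (within 0.3 rad). Dark foot 8 mm high: disc of diameter 124 mm with a tongue 36 mm wide out to y = +89 mm. On it a ring of outer radius 56 mm with a central bore of radius 13 mm. The retaining arm's pivot post (radius 9 mm) stands at (0, +70) mm, a 58 mm high stop pin beside it at (12.5, 60) mm.
- seat (a point): Point on the ring's axis at the level of the seat floor (also the floor of the notches), 26 mm above the bench; axes as the housing's. Wrongly turned, the carrier's origin rides 8 mm above this; it fits one way only, its x axis along the housing's: within about 2 degrees of that it falls in by its own weight and its origin comes to this point.
- rim (a point): Point on the ring's axis, level with the rim's top, 34 mm above the bench. The rim (radius 34 to 56 mm) has three notches, 8 mm deep, open inward, at angles counter-clockwise from above from the housing's +x: at 0 deg 13 mm wide, open outward too; at 125 deg 22 mm wide, out to radius 50 mm; at 235 deg 31 mm wide, out to radius 44 mm.
- carrier: Loose white coated-metal filter carrier, 0.3 to 0.5 kg, slippery. Origin: centre of its disc's underside (disc radius 32, 6 mm thick), z up. Three lugs level with the disc, counter-clockwise from its +x: at 0 deg 8 mm wide, out to radius 54 mm; at 125 deg 17 mm, radius 48; at 235 deg 26 mm, radius 42. A spigot below (radius 12, length 16 mm) stays in the bore, centred within 1 mm.
- bar_end (a point): Top of the long end of the carrier's bar. The bar stands on the disc along its x axis, from x = -30 to +50 mm (over the long narrow lug), 8 mm thick, 18 mm high above the disc; this point is at x = 50, z = 24 mm of the carrier. 1 to 3 N here turns it. At the start it points 0.8 to 2.6 rad clockwise (from above) of the housing's +x: counter-clockwise is the short way.
- swing_arm (a joint): Angle of the aluminium retaining arm, rad: 0 shut (along the housing's -y, at its stop), grows as it opens clockwise from above, towards the robot; at most 1.9, 1.35 to 1.75 at the start. It stays where left; 1 to 3 N at the peg moves it. Arm 18 mm wide, 8 mm thick, reaching 125 mm from the hinge; it passes 3 mm above a seated carrier's bar and runs into that of an unseated one.
- swing_hinge (a point): Hinge axis of the arm, at the height of the arm's underside, 53 mm above the bench.
- peg_top (a point): Centre of the top of the black upright peg on the arm, by which to push it: radius 6 mm, 95 mm from the hinge axis, from the arm's upper face (61 mm above the bench) up to 91 mm above the bench; this point is at 91 mm.
- beaker_50: Small glass beaker, 46 x 50 x 58 mm, a bystander; origin at the centre of its underside.
- cap_blue: Blue screw cap, diameter 50, height 30 mm, a bystander; origin at the centre of its underside.
- tape_roll: Roll of yellow tape lying flat, diameter 59, height 19 mm, a bystander; origin at the centre of its underside.
- ph_strips: Small carton, 30 x 66 x 22 mm, a bystander; origin at the centre of its underside.
Things that resemble listed ones, but are neither listed nor needed, are in the scene too. Of the things shaped like the carrier, the white one is meant.

How it is judged (in metres and radians):
On the way, in this order (a step that is already met when the one before it is completed fails the run):
1. the carrier has dropped into its seat while the arm is still open (z of carrier in the frame of seat below 0.003 m and angle between the x axis of carrier and the x axis of housing, either way round below 0.12 rad and angle between carrier's own z axis and vertical below 0.06 rad and value of joint swing_arm above 0.8 rad), for 0.2 s.
2. the arm is swung shut over the seated carrier (value of joint swing_arm below 0.08 rad and z of carrier in the frame of seat below 0.003 m), for 0.2 s.
At the end, for the whole second after the job is handed in: The carrier lies level in its seat (origin less than 3 mm above the seat floor, x axis within 0.12 rad of the housing's, tilt under 0.06 rad), at rest; the retaining arm is shut over it (joint below 0.08 rad); the beaker, cap, tape roll and carton are within 30 mm of where they stood (all of step 2 and angle between the x axis of carrier and the x axis of housing, either way round below 0.12 rad and angle between carrier's own z axis and vertical below 0.06 rad and linear speed of carrier below 0.02 m/s and distance of each of beaker_50, cap_blue, tape_roll, ph_strips from where it was at the start of the episode below 0.03 m); the robot touches nothing.
It fails at once if the carrier is lifted out of the housing (more than 20 mm above the seat floor) (z of carrier in the frame of seat above 0.02 m).
It fails at once if the robot forces the carrier down or round: the carrier bears on the housing with more than 50 N (contact force between carrier and housing above 50 N).
It also fails if it takes over 64 s, if anything falls off the work surface, if the arm or the gripper's body presses on something with over 40 N, if the wrist force passes 120 N, or if a joint passes its speed limit or range.

ROBOT

A 6-joint arm with a two-finger parallel gripper is mounted at the origin on a cart in front of the work surface, level with it; the furniture and walls round the work are solid. World frame = base frame: x ahead of the robot, y to its left, z up, the work surface at z = 0. Lengths are in mm, angles in rad, forces in N, time in s.
With the tool pointing down it reaches from about 375 to 925 mm from the base axis. Payload 5.7 kg.
Tool frame: the origin (TCP) lies on the centre line of the jaws, within the pads' length; the fingertips stand 14 mm ahead of it and the grasp point (between the pads) lies 5 mm behind it; z points along the fingers, y is the line along which they close (so a half turn about z gives the same grasp; the last joint's range is limited). The gripper opens to 85 mm and grips with 20 to 120 N. Pads are 22 mm wide; open, the fingers measure 114 mm over their backs; the gripper's body (76 mm by 85 mm) begins 54 mm behind the grasp point. The pads swing forward as they close: fully open they stand 13 mm farther back than shut.
Start: joints at [1.161, 0.359, 1.51, -0, 1.272, -0.115], TCP at [174.323, 574.088, 245.267] pointing down, gripper open.
Joint ranges: [-2.97, 2.97], [-1.01, 2.36], [0.21, 2.38], [-0.96, 4.11], [0.2, 2.71], [-2.98, 2.98]. Speed limits (rad/s): [2.39, 2.39, 3.14, 3.14, 3.14, 3.14].

INTERFACE

Orientations are given as a unit quaternion [w, x, y, z].
In Python, from cell import ctrl, readout, optics, workorder gives the robot as it stands. Calls block until the motion is done:
- ctrl.move_ptp(position, orientation): joint-space move of the TCP to a pose.
- ctrl.servo_line(position, ori=None, speed=150, until_force=None): straight line of the TCP; ori=None keeps the orientation; speed is the mean speed in mm/s. With until_force (N) it stops when the force on the tool has changed by that much, and returns True; else False.
- ctrl.move_joints(angles): joint-space move.
- ctrl.command_gripper(opening, grip_force=None): finger opening in mm; grip_force is the grip in N (None keeps the last); returns when the fingers have stopped.
- ctrl.hold(seconds).
- ctrl.inverse_kinematics(position, orientation): joint angles nearest the present ones, or None.
- readout.state(): the state.
- optics.camera(name): name is "scene" or "top"; returns (picture, depth): 480x640x3 uint8, red, green, blue; 480x640 float32, mm along the optical axis (not along the pixel's ray), 0 where there is no reading.
- optics.get_calibration(name): a dict with "fx", "fy", "cx", "cy" (pixels), "k1" (the pictures are not rectified: a ray, as slopes to the right and down, at radius r is drawn at 1 + k1 r^2 times it, then the intrinsics apply), "rvec" (rotation vector, rad) and "tvec" (3), from world to camera coordinates, as OpenCV has them. Camera axes: x right, y down, z forward; pixel columns grow to the right and rows downward; lengths in mm; the calibration is good to about 2 mm. A picture is of the moment at which its call begins. get_calibration takes no time and is no camera call.
A pose or a line that the arm cannot do raises ctrl.MotionError and nothing moves.
- workorder.hand_in(): hands the job in; it is judged then, once.
The state is a dict: "time": time; "q": joint angles; "qvel": joint speeds; "joint_efforts": joint torques, N m; "tcp_pos": TCP position; "eef_rot": TCP orientation; "wrist_force": force on the tool from outside, world axes, zero at the start; "ft_torque": the same for the moment, N m; "grip_width": finger opening in mm; "grasp_force": force on a finger pad.
Only numpy, scipy, OpenCV 4.12 (cv2) and the standard library are available. Lean on these libraries where they do the work, as an engineer would, in place of code of your own. Each camera call takes 0.05 s, during which the arm holds its last target. There are 200 camera calls.

## Working session

There is one attempt and no reset: what is moved stays moved. The work goes in short steps, each a Python script; the robot and the scene stay as the last script left them, time stands still between calls to the robot, and variables do not carry over. Pictures are saved under pics/ and viewed, at most 10 in all, crops included, and the job is handed in when it is done.

```bash
mkdir -p pics
cat > h.py <<'E'
import numpy as np, cv2
from cell import ctrl, readout, optics, workorder
def shot(n,save=None):
    im,d=optics.camera(n)
    if save: cv2.imwrite('pics/'+save,im[:,:,::-1])
    return im,d
def cal(n):
    c=optics.get_calibration(n); R=cv2.Rodrigues(np.array(c['rvec'],float))[0]; t=np.array(c['tvec'],float).ravel(); return c,R,t
def ray(n,u,v):
    c,R,t=cal(n); x=(np.asarray(u,float)-c['cx'])/c['fx']; y=(np.asarray(v,float)-c['cy'])/c['fy']
    r=np.hypot(x,y); s=r.copy()
    for _ in range(10): s=r/(1+c['k1']*s*s)
    k=1/(1+c['k1']*s*s)
    return np.stack([x*k,y*k,np.ones_like(x)],-1),R,t
def plane(n,u,v,z):
    d,R,t=ray(n,u,v); o=-R.T@t; w=d@R; return o+w*((z-o[2])/w[...,2])[...,None]
def cloud(n,d):
    v,u=np.mgrid[0:480,0:640]; r,R,t=ray(n,u,v); return (r*d[...,None]-t)@R
E
python3 - <<'E'
from h import *
for n in('scene','top'):
    im,d=shot(n,n+'0.png'); c,R,t=cal(n); print(n,c['fx'],c['k1'],-R.T@t,(d>0).mean())
E
```

```text
scene 530.8170443623573 9.184423742377608e-06 [   13.20533979 -1127.48313246   788.71164578] 0.99607421875
top 603.9831978017576 -0.06724695730064575 [ 425.70467245 -155.44652349 1260.64036067] 0.9959537760416667
```

View pics/top0.png

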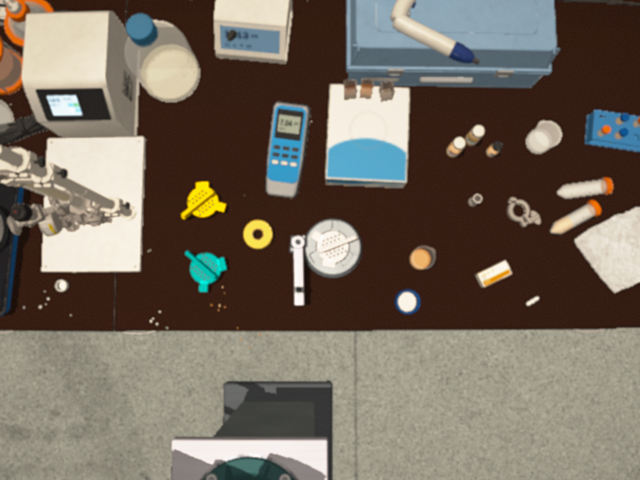

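View pics/scene0.png

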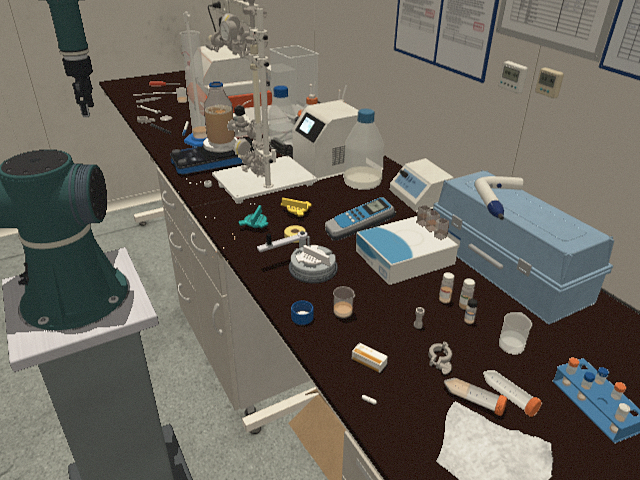

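The top view shows the housing at about (332,247), the hinge at (297,241), and the arm running down to (299,305) with its peg near (299,290). Next I'll zoom in and get the depth points.

Run:
```python
from h import *
im,d=shot('top')
cv2.imwrite('pics/c1.png',cv2.resize(im[205:325,270:390,::-1],(600,600),interpolation=cv2.INTER_CUBIC))
P=cloud('top',d)
np.save('P.npy',P);np.save('im.npy',im)
H=P[247,332];print(H,P[241,297],P[300,299])
z=P[...,2]; near=np.hypot(P[...,0]-H[0],P[...,1]-H[1])<75
for a,b in((28,37),(37,45),(45,56),(56,68),(68,95)):
    m=near&(z>a)&(z<b); print(a,b,m.sum(),P[m].mean(0).round(1) if m.any() else 0)
np.set_printoptions(linewidth=250)
print(z[222:275:2,306:364:2].round().astype(int))
```

```text
[ 538.0416976 -171.3089706   54.6181346] [ 548.38967623 -101.91530373   72.8532877 ] [ 432.29922787 -105.73893422   63.67763431]
28 37 1138 [ 539.7 -173.7   33.3]
37 45 753 [ 539.  -169.4   40. ]
45 56 76 [ 541.2 -174.5   52. ]
56 68 322 [ 535.9 -133.5   60.9]
68 95 15 [ 547.  -102.1   70.5]
[[   0    0    2    2    5    3    2    6   32   31   30   32   31   27   25   27   26   35   32    8    2    0    0    1    0    1   -5   -3   -2]
 [  -1    2   -1    0   -2    5   35   31   35   34   32   33   34   29   24   24   32   31   35   29   33    9    3    2   -2   -1    6   -1   -1]
 [   0   -3    0   -2    8   34   31   34   32   32   36   36   31   28   24   26   30   36   36   34   34   34   33    0    0    2    3    2    1]
 [  -1    0    1   10   41   30   34   35   32   34   39   35   31   23   28   26   31   32   33   34   37   34   35   32    1   -3    3    3   -5]
 [  -2   -4    7   38   40   34   30   35   33   34   33   36   41   26   29   25   35   33   31   35   35   37   32   33    7    0    1    3   -3]
 [  -3    3   32   37   39   40   39   33   28   33   25   42   41 
[... 2489 characters left out ...]
3   35   34   38   38   37   40   37   34   32   35   35   33   36   33   33   31    8   -4    1   -5   -1]
 [  -4    0    0    4   10   32   34   33   31   36   33   35   33   35   33   35   37   32   36   31   34   34   20    5    7    0   -2   -5   -1]
 [  -2    1   -3   -3   10    9   26   33   32   33   29   38   36   36   35   35   30   36   34   29   36    8    7   10    1   -4    1   -2    0]
 [   2   -3   -2    0    2    6    8    7   30   30   33   33   30   36   29   33   36   35   34   11    9   10   -6    0    1    0   -3    1   -3]
 [   6   -3    1 1261   -3    1   -3   12   10    3   12   24   35   30   33   34   21    5   12   -1    7    2    1   -5    2   -2   -2   -3   -3]]
```

View pics/c1.png

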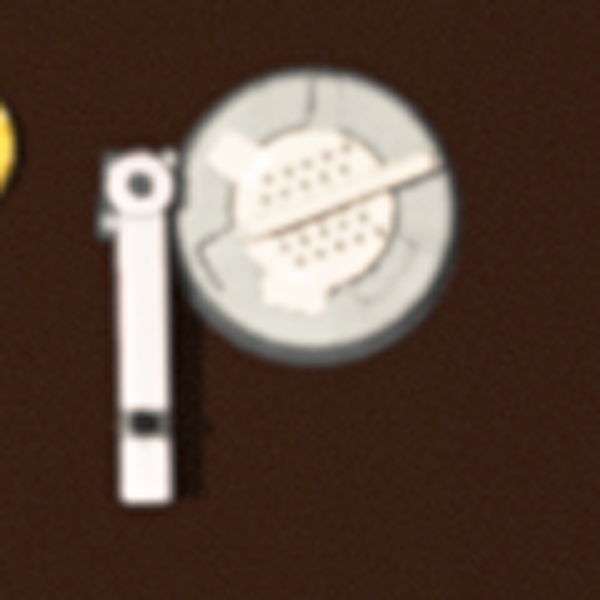

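The bar's long end points right and slightly up, which is about 70° clockwise of +x. The outward-open notch points up, and the peg is at crop (145,422). Next come exact fits.

```bash
cat >> h.py <<'E'
def zmed(n,k=6): 
    ds=[];im=None
    for _ in range(k): im,d=optics.camera(n); ds.append(d)
    return im,np.median(ds,0)
def circ(X):
    A=np.c_[2*X,np.ones(len(X))]; s=np.linalg.lstsq(A,(X**2).sum(1),rcond=None)[0]; return s[:2],np.sqrt(s[2]+s[:2]@s[:2])
def bar(P,C):
    z=P[...,2]; m=(z>C[2])&(z<66)&(np.hypot(P[...,0]-C[0],P[...,1]-C[1])<52)
    X=P[m][:,:2]; p,_=np.linalg.eigh(np.cov(X.T)); e=np.linalg.eigh(np.cov(X.T))[1][:,1]
    c=X.mean(0)
    if (c-np.array(C[:2]))@e<0: e=-e
    return c,e,np.median(z[m]),m.sum()
E
python3 - <<'E'
from h import *
im,d=zmed('top'); P=cloud('top',d); z=P[...,2]; np.save('P.npy',P)
near=np.hypot(P[...,0]-539,P[...,1]+173)<70
m=(near&(z>20)&(z<50)).astype(np.uint8)
m=cv2.morphologyEx(m,cv2.MORPH_CLOSE,np.ones((5,5)))
cn=max(cv2.findContours(m,0,1)[0],key=cv2.contourArea).reshape(-1,2)
X=plane('top',cn[:,0],cn[:,1],34.)[:,:2]
for _ in range(6):
    c,r=circ(X); X=X[abs(np.hypot(*(X-c).T)-r)<1.5]
    
print('ring',c,r,len(X))
C=c
b=bar(P,(*C,48)); print('bar',b,np.degrees(np.arctan2(b[1][1],b[1][0])))
R=P[...,:2]-C; rr=np.hypot(R[...,0],R[...,1]); s=(rr>40)&(rr<53)&(z<30)&(z>15)
a=np.degrees(np.arctan2(R[...,1],R[...,0]))
k=s&(abs(a)<35); print('slot ang',a[k].mean(),a[k].std(),k.sum())
am=(z>55)&(P[...,0]<540)&(P[...,0]>410)&(abs(P[...,1]+105)<22)&(z<66)
X=P[am]; e=np.linalg.eigh(np.cov(X[:,:2].T))[1][:,1]; print('arm',X.mean(0),e,X.min(0),X.max(0))
hm=(z>66)&(np.hypot(P[...,0]-548,P[...,1]+102)<15); print('hinge',P[hm].mean(0),hm.sum(),P[hm].min(0),P[hm].max(0))
pm=(z>75)&(np.hypot(P[...,0]-450,P[...,1]+104)<30); print('peg',P[pm].mean(0),pm.sum(),P[pm].max(0))
g=cv2.cvtColor(im,cv2.COLOR_RGB2GRAY); q=[(v,u) for v in range(275,305) for u in range(292,306) if g[v,u]<90]
print(q)
E
```

```text
ring [ 539.81227467 -172.53898943] 55.03692203154298 152
bar (array([ 543.58764205, -181.46288875]), array([ 0.36416742, -0.9313335 ]), np.float64(57.42775700021981), np.int64(170)) -68.64364658093245
slot ang -5.488439078099532 4.487738232572151 41
arm [ 483.48872825 -104.41311946   60.82185416] [-0.99958709 -0.0287341 ] [ 422.47273659 -113.64083588   55.2164288 ] [539.57398378 -93.54269372  65.93695138]
hinge [ 547.70976095 -103.27381223   68.8254582 ] 31 [ 542.78802547 -111.59480923   66.71766411] [552.92037873 -97.74567216  70.45334855]
peg [ 452.12872395 -105.54787431   89.40874105] 30 [ 457.25416311 -100.96508831   92.28829507]
[(275, 292), (275, 304), (275, 305), (276, 292), (276, 304), (276, 305), (277, 292), (277, 304), (277, 305), (278, 292), (278, 304), (278, 305), (279, 292), (279, 304), (279, 305), (280, 292), (280, 304), (280, 305), (281, 292), (281, 304), (281, 305), (282, 292), (282, 304), (282, 305), (283, 292), (283, 304), (283, 305), (284, 292), (284, 304), (284, 305), (285, 292), (285, 304), (285, 305), (286, 292), (286, 304), (286, 305), (287, 292), (287, 293), (
[... 270 characters left out ...]
92), (290, 293), (290, 297), (290, 298), (290, 299), (290, 300), (290, 301), (290, 303), (290, 304), (290, 305), (291, 292), (291, 293), (291, 298), (291, 299), (291, 303), (291, 304), (291, 305), (292, 292), (292, 293), (292, 304), (292, 305), (293, 292), (293, 293), (293, 304), (293, 305), (294, 292), (294, 293), (294, 304), (294, 305), (295, 292), (295, 293), (295, 305), (296, 292), (296, 293), (296, 305), (297, 292), (297, 293), (297, 305), (298, 292), (298, 293), (298, 305), (299, 292), (299, 293), (299, 305), (300, 292), (300, 293), (300, 305), (301, 292), (301, 293), (301, 305), (302, 292), (302, 293), (302, 305), (303, 292), (303, 293), (303, 305), (304, 292), (304, 293), (304, 305)]
```

```bash
cat >> h.py <<'E'
C=np.array([539.8,-172.5]); H=np.array([547.7,-103.2]); YAW=-6.3
def quat(deg): 
    a=np.radians(deg)/2; return [0,np.cos(a),np.sin(a),0]
def at(c,r,deg,z): a=np.radians(deg); return [c[0]+r*np.cos(a),c[1]+r*np.sin(a),z]
E
python3 - <<'E'
from h import *
P=np.load('P.npy'); r=np.hypot(P[...,0],P[...,1])
# obstacles in sweep
im,d=optics.camera('scene');Q=cloud('scene',d)
for n,A in(('top',P),('scene',Q)):
    r=np.hypot(A[...,0],A[...,1]); a=np.degrees(np.arctan2(A[...,1],A[...,0]))
    for lo in range(-30,70,10):
        m=(a>lo)&(a<lo+10)&(A[...,2]>70)&(r<900)&(r>300); print(n,lo,m.sum(),np.percentile(r[m],2).round() if m.any() else '',A[m][:,2].max().round() if m.any() else '')
s=readout.state(); print(s['eef_rot'],s['time'])
for off in(0,180):
  for nm,c,rad,a,z in(('s',C,36,-68.6,100),('e',C,36,8,56),('ps',H,95,-178.6,80),('pe',H,95,-90,80)):
    q=ctrl.inverse_kinematics(at(c,rad,a,z),quat(a+off)); print(off,nm,None if q is None else np.round(q,2))
E
```

```text
top -30 62 854.0 74.0
top -20 577 463.0 111.0
top -10 752 784.0 81.0
top 0 650 874.0 188.0
top 10 3350 652.0 487.0
top 20 6940 645.0 546.0
top 30 1388 667.0 259.0
top 40 11 758.0 72.0
top 50 0  
top 60 0  
scene -30 27 853.0 75.0
scene -20 547 460.0 111.0
scene -10 241 776.0 80.0
scene 0 448 870.0 194.0
scene 10 1513 652.0 487.0
scene 20 3878 631.0 562.0
scene 30 1367 628.0 520.0
scene 40 1683 719.0 455.0
scene 50 0  
scene 60 216 574.0 559.0
[-1.89838149e-05  1.46849039e-01  9.89158910e-01 -1.04958920e-04] 0.5
0 s [-0.47  0.51  1.68 -0.    0.96  2.29]
0 e [-0.4   0.58  1.69 -0.    0.88  1.03]
0 ps [-0.38  0.4   1.97 -0.    0.77 -1.97]
0 pe [-0.47  0.53  1.71 -0.    0.9   2.68]
180 s [-0.47  0.51  1.68 -0.    0.96 -0.85]
180 e [-0.4   0.58  1.69 -0.    0.88 -2.11]
180 ps [-0.38  0.4   1.97 -0.    0.77  1.17]
180 pe [-0.47  0.53  1.71 -0.    0.9  -0.47]
```

Run:
```python
from h import *
s=readout.state(); u=np.array(s['tcp_pos'][:2]); u=u/np.hypot(*u)
ctrl.servo_line([*(u*440),260],speed=150)
q=list(ctrl.inverse_kinematics(at(C,36,-68.6,160),quat(111.4)))
q0=list(readout.state()['q']); q0[0]=q[0]; q0[5]=q[5]; ctrl.move_joints(q0); ctrl.move_joints(q)
ctrl.command_gripper(24,20)
ctrl.servo_line(at(C,36,-68.6,75),speed=80)
print(ctrl.servo_line(at(C,36,-68.6,56),speed=30,until_force=4))
s=readout.state(); print(s['time'],s['tcp_pos'],s['wrist_force'],s['grip_width'])
im,d=shot('scene'); 
cv2.imwrite('pics/s1.png',cv2.resize(im[180:320,240:400,::-1],(800,700))[:600])
```

```text
False
7.3333 [ 552.95801203 -206.02876067   55.9391714 ] [ 0.15929415  0.09809203 -0.15707995] 23.564763951624602
```

View pics/s1.png

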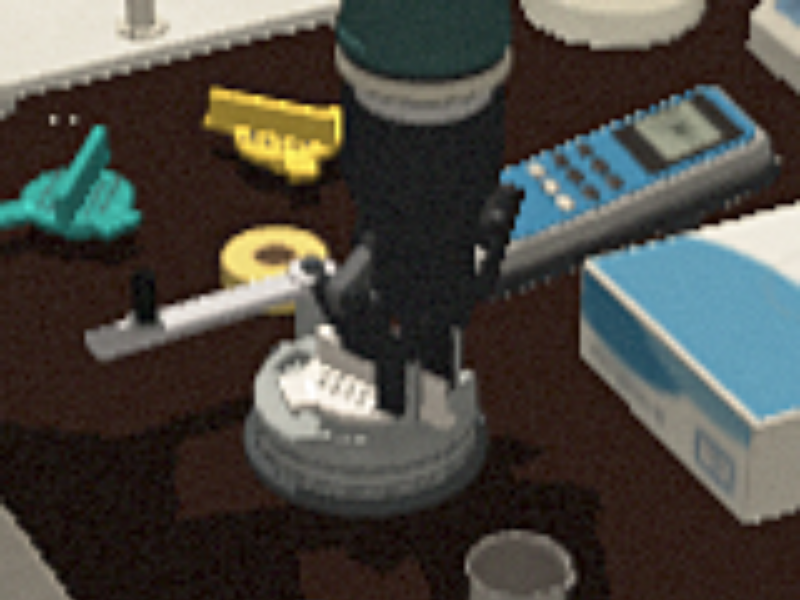

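The picture shows the fingers straddling the bar at about crop (400,380), without contact. I'll turn it along the arc with a force guard.

Run:
```python
from h import *
f0=np.array(readout.state()['wrist_force'])
for a in np.arange(-65,14,3.0):
    hit=ctrl.servo_line(at(C,36,a,56),quat(a+180),speed=15,until_force=6)
    s=readout.state(); f=np.array(s['wrist_force'])-f0; t=np.array([-np.sin(np.radians(a)),np.cos(np.radians(a))])
    print(a,round(s['time'],1),hit,f.round(1),'tan',round(f[:2]@t,1))
    if hit or f[:2]@t<-8: break
```

```text
-65.0 7.7 False [0.1 0.3 0.5] tan 0.2
-62.0 8.0 False [-0.9 -0.8  0.5] tan -1.2
-59.0 8.2 False [-0.1  0.4  0.1] tan 0.1
-56.0 8.5 False [-0.5 -0.5  1.3] tan -0.7
-53.0 8.8 False [-1.  -0.4 -0.5] tan -1.0
-50.0 9.1 False [-1.1  0.3  0.8] tan -0.7
-47.0 9.3 False [-1.  -0.4  0.4] tan -1.0
-44.0 9.6 False [-0.9  0.2  1.3] tan -0.5
-41.0 9.9 False [-0.6  0.3  0.7] tan -0.2
-38.0 10.2 False [-0.8  0.4  0.8] tan -0.2
-35.0 10.4 False [-1.2  0.8 -0.2] tan -0.1
-32.0 10.7 False [-0.6  0.8  1.4] tan 0.3
-29.0 11.0 False [-1.5  0.2  0.8] tan -0.6
-26.0 11.3 False [-1.2 -0.4  1.1] tan -0.8
-23.0 11.5 False [-1.5  0.6  1.2] tan -0.0
-20.0 11.8 False [-0.9  0.2  0.3] tan -0.2
-17.0 12.1 False [-1.3 -1.   0.7] tan -1.3
-14.0 12.4 False [-0.1 -0.5  0.7] tan -0.5
-11.0 12.6 False [-0.4  0.2  0.5] tan 0.1
-8.0 12.9 False [ 0.1 -0.2  1.7] tan -0.2
-5.0 13.2 False [-0.4 -1.3  0.5] tan -1.3
-2.0 13.5 False [-0.6  0.7  1.1] tan 0.7
1.0 13.7 False [-1.1  0.3  0.6] tan 0.4
4.0 14.0 False [-0.7 -0.1  0.2] tan -0.1
7.0 14.3 False [-0.8  0.2  1.2] tan 0.3
10.0 14.5 True [-1.2 -4.1  1.7] tan -3.9
```

It stopped about where seating was expected. I'll back off, lift clear and check.

Run:
```python
from h import *
ctrl.servo_line(at(C,36,0,56),quat(180),speed=30)
ctrl.servo_line(at(C,36,0,130),speed=120)
# move to over the peg for the second step; camera is clear there
ctrl.servo_line(at(H,95,-178.6,130),quat(1.4),speed=100)
im,d=zmed('top'); P=cloud('top',d); np.save('P.npy',P)
b=bar(P,(*C,45)); print(b,np.degrees(np.arctan2(b[1][1],b[1][0])))
R=np.hypot(P[...,0]-C[0],P[...,1]-C[1]);print('disc z',np.median(P[R<25][:,2]))
print(readout.state()['time'],readout.state()['tcp_pos'])
cv2.imwrite('pics/c2.png',cv2.resize(im[205:325,270:390,::-1],(600,600),interpolation=cv2.INTER_CUBIC))
```

```text
(array([ 550.86897179, -172.77272348]), array([ 0.99801742, -0.06293822]), np.float64(49.60772630227776), np.int64(155)) -3.608479546725293
disc z 32.22734675848531
19.1667 [ 452.75964741 -105.52134989  130.0077733 ]
```

View pics/c2.png

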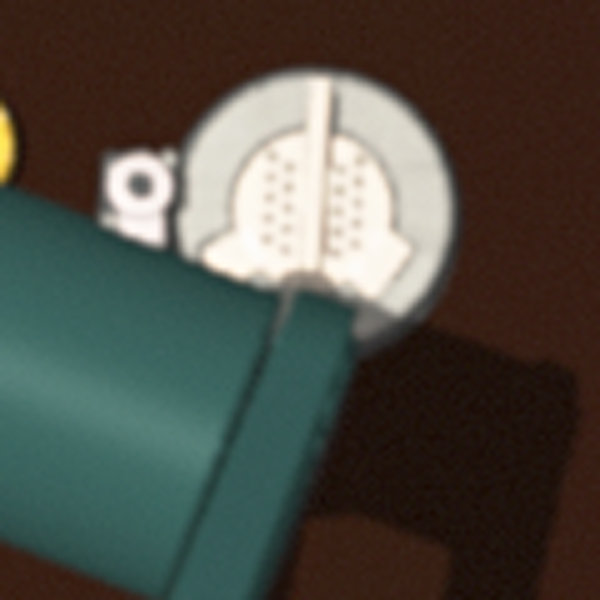

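It's seated: bar top at z = 49.6 mm, disc at 32 mm, and all lugs are in the notches. Now I'll swing the arm shut by its peg.

Run:
```python
from h import *
ctrl.command_gripper(32)
hit=ctrl.servo_line(at(H,95.3,-178.6,80),speed=50,until_force=5)
print('down',hit)
if not hit:
  f0=np.array(readout.state()['wrist_force'])
  for a in np.arange(-176,-78,3.0):
    hit=ctrl.servo_line(at(H,95.3,a,80),quat(a+180),speed=25,until_force=7)
    s=readout.state(); f=np.array(s['wrist_force'])-f0; t=np.array([-np.sin(np.radians(a)),np.cos(np.radians(a))])
    print(a,round(s['time'],1),hit,f.round(1),'tan',round(f[:2]@t,1))
    if hit or f[:2]@t<-9: break
```

```text
down False
-176.0 20.9 False [ 0.4 -0.2 -1.5] tan 0.2
-173.0 21.2 False [ 0.2 -1.4 -1. ] tan 1.4
-170.0 21.6 False [-0.6 -0.1 -1.3] tan -0.1
-167.0 21.9 False [-0.2 -1.3 -0.7] tan 1.3
-164.0 22.3 False [-0.3 -0.4  0.3] tan 0.3
-161.0 22.6 False [-1.  -1.5 -0.7] tan 1.1
-158.0 23.0 False [-0.2 -0.6 -0.4] tan 0.5
-155.0 23.3 False [-0.7 -0.8 -1.2] tan 0.4
-152.0 23.7 False [-0.4 -1.3 -0.9] tan 1.0
-149.0 24.0 False [-1.3 -0.8 -0.2] tan -0.0
-146.0 24.4 False [-0.9 -0.2 -1.2] tan -0.3
-143.0 24.7 False [-0.5 -0.8 -1.4] tan 0.3
-140.0 25.1 False [-1.1  0.4 -0.6] tan -1.0
-137.0 25.4 False [-0.5 -0.  -0.7] tan -0.3
-134.0 25.8 False [-1.1 -1.1 -0.7] tan -0.0
-131.0 26.1 False [-0.5 -0.8 -0.4] tan 0.2
-128.0 26.5 False [-1.1 -0.1 -0.9] tan -0.8
-125.0 26.8 False [-0.8  0.7 -1.5] tan -1.1
-122.0 27.2 False [-1.2 -0.6 -1.3] tan -0.7
-119.0 27.5 False [-0.3 -0.4 -0.4] tan -0.1
-116.0 27.9 False [-1.1 -1.1 -1.2] tan -0.5
-113.0 28.2 False [-0.9 -1.  -0.8] tan -0.4
-110.0 28.6 False [-0.5 -0.4 -1. ] tan -0.3
-107.0 28.9 False [-0.3 -0.5 -0.3] tan -0.1
-104.0 29.3 False [-1.2  0.3 -0.9] tan -1.3
-101.0 29.6 False [-1.6 -1.2 -0.9] tan -1.3
-98.0 30.0 False [-0.6 -0.9 -1.1] tan -0.4
-95.0 30.3 False [-0.6 -0.7 -0.3] tan -0.5
-92.0 30.7 False [-1.3 -0.9 -1.3] tan -1.3
-89.0 31.0 False [-0.9 -0.8 -0.3] tan -0.9
-86.0 31.2 True [-0.8 -2.1 -0.1] tan -0.9
```

Run:
```python
from h import *
print(readout.state()['tcp_pos'])
ctrl.servo_line(at(H,95.3,-93,80),quat(87),speed=20)
ctrl.servo_line(at(H,95.3,-93,190),speed=100)
q=list(readout.state()['q']); q[0]+=0.8; ctrl.move_joints(q)
im,d=zmed('top'); P=cloud('top',d); z=P[...,2]
m=(z>56)&(z<67)&(abs(P[...,0]-540)<40)&(P[...,1]<-125)&(P[...,1]>-245); X=P[m][:,:2]
e=np.linalg.eigh(np.cov(X.T))[1][:,1]; e=e*-np.sign(e[1]); print('arm deg',np.degrees(np.arctan2(e[1],e[0])),len(X))
pm=(z>75)&(np.hypot(P[...,0]-537,P[...,1]+198)<30); p=P[pm].mean(0)[:2]-H; print('peg deg',np.degrees(np.arctan2(p[1],p[0])),np.hypot(*p))
print(readout.state()['time'])
cv2.imwrite('pics/c3.png',cv2.resize(im[185:325,250:430,::-1],(720,560),interpolation=cv2.INTER_CUBIC))
```

```text
[ 549.59422736 -197.74490276   79.33699963]
arm deg -96.13094542058406 436
peg deg -96.12301537413346 94.48092212707184
34.9333
```

View pics/c3.png

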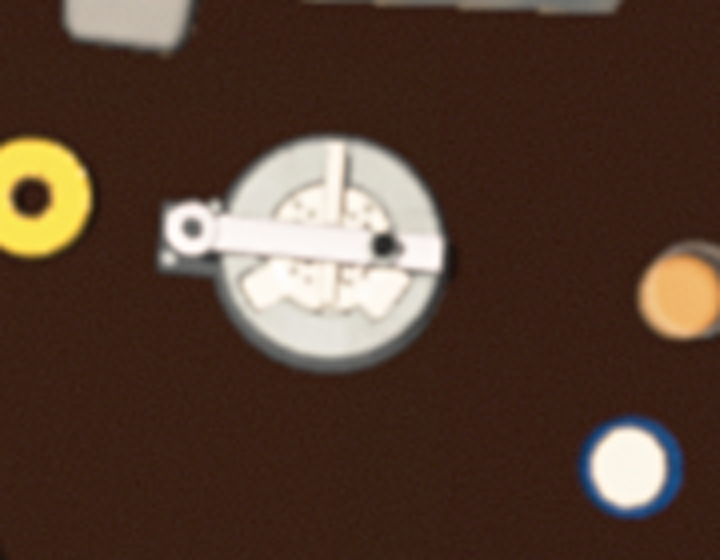

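The arm lies shut at −96.1° (closed is about −96.3°), across the seated carrier, and the robot is clear.

```bash
python3 -c "
from h import *
print(workorder.hand_in())"
```

```text
the job is handed in; nothing more can be done
None
```

The carrier dropped fully into its notches, the retaining arm is shut against its stop, nothing else on the bench was touched, and the job was handed in at about 35 s; no verdict came back.

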